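Shut the hardware box and clip it with a snap hook

TASK

Fold the clear lid of the hardware box fully down over its staple, then lock it: clip the snap hook onto one leg of the staple by pressing its sprung gate against the leg until the leg is inside and the gate has sprung shut again. Leave the hook lying flat on the lid, push gently and force nothing, and leave the other things on the desk as they are.

Things in the scene. Friction and masses are not known exactly. Their poses are not given: they have to be found in the camera images.
- box: Clear plastic hardware box with small zinc parts in it, fixed to the desk: 170 (x) by 260 (y) by 60 mm high, lid on top 6 mm thick. Origin: middle of the underside. z is up, x points from the front wall (where the staple is) to the back wall (where the lid is hinged), y to the left seen from the front.
- lid (a joint): Angle of the clear lid (rad): 0 = shut, grows as it opens. Hinged on the box's back rim, it swings up and back. A stiff hinge holds it wherever it is left; 1 to 3 N at the front edge swings it down. Shut, its top face is 66 mm above the desk and it overhangs the box's front wall by 5 mm.
- lid_edge (a point): Middle of the lid's front edge, on the outer (top) face; moves with the lid. The lid is 175 mm from hinge to this edge and 260 mm wide. A slot 34 mm deep and 64 mm wide in a steel plate, centred 150 mm from the hinge, lets the staple through.
- hinge (a point): Middle of the lid's hinge line, 60 mm above the desk on the box's back rim (box frame 85, 0, 60 mm); the line runs along the box's y. The lid's inner face passes through it, the outer face is 6 mm off.
- slot (a point): Middle of the shut lid's slot, level with its top face (box frame -65, 0, 66 mm). The staple comes up through it: an upside-down U of 10 mm round bar, two upright legs 30 mm apart (centres) along the box's y, arch top 36 mm above the lid. Its foot, bolted in slotted holes, sets it up to 12 mm off this point in the box's x and in its y; this reading does not show it.
- leg_left (a point): Where the centre line of the staple's left leg (box +y) ought to be, 15 mm left of the slot's middle, 5 mm above the shut lid's top face. The true leg stands up to 12 mm off in the box's x and up to 12 mm in its y (the same for both legs); see it or feel for it. The rules call the true left leg staple_c4. The staple is firm: it does not give under less than 50 N.
- leg_right (a point): The same for the right leg, 15 mm to the right of the slot's middle (box -y). The rules call the true right leg staple_c0.
- hook: Loose zinc-plated snap hook with a round eye at its tail: 132 mm long, 38 wide, 10 thick, 0.16 to 0.25 kg, flat on the desk. Origin: underside, below the middle of the flat-sided shank (28 mm long in x, 18 wide in y: grip here). x points from tail to crook, z up. Tail eye x -42 to -14 mm; spine, a 10 mm bar, along y -13; gate on the +y side.
- hook_crook (a point): Middle of the hook's crook, 72 mm ahead of the hook's origin, at half thickness. The crook is a half circle of 10 mm bar, 13 mm centre-line radius, outermost point at hook x 90, that joins the spine (y -13) to the nose (y +13). With the 10 mm staple leg seated in it, the leg's centre is at about hook x 75, y 0 mm and the gate is free to shut.
- hook_nose (a point): End of the hook's nose, a square-cut 6 mm bar along hook y +13, ending at x 66. A staple leg goes in past it when the leg's centre is at hook x 58 to 61 mm and comes in from +y; farther forward it stands on the nose, farther back on the cheeks. It meets the shut gate at y 21 and has the gate fully in at y 2 to 5; only then draw it into the crook.
- gate (a joint): Angle of the hook's sprung gate (rad): 0 = shut in line with the nose, 0.58 = pressed in as far as the spine. The gate is a 6 mm bar along hook y +13 from its pivot at x 30 to x 65 mm; its root is forked over by fixed cheeks from x 26 to 53 that reach out to y 20. Its end swings inward to -y. The spring shuts it; pressed near its end it takes 3 N at first, 5 N fully in.
- s_hook: Loose zinc S-hook of 8 mm wire, about 70 mm long, without gate, flat on the desk: not to be used. Origin: its middle on the desk.
- mug: White ceramic mug, 82 mm across and 95 mm high, holding wooden dowels that reach about 190 mm above the desk. Origin: middle of its foot. Leave it alone.
- mallet: Wooden mallet lying on the desk, 270 mm long along its x, head 100 mm wide at +x. Origin: on the desk 130 mm from the handle's end. Leave it alone.
Things that resemble listed ones, but are neither listed nor needed, are in the scene too. Leave any orange look-alike of the hook alone.

How it is judged:
By the outcome, as a careful person would: the job done as asked, in the order asked, and still so for the second after the job is handed in, with the robot touching nothing.
It also fails if it takes over 64 s, if anything falls off the work surface, if the arm or the gripper's body presses on something with over 40 N, if the wrist force passes 120 N, or if a joint passes its speed limit or range.

ROBOT

A 6-joint arm with a two-finger parallel gripper is mounted at the origin on the work surface. World frame = base frame: x ahead of the robot, y to its left, z up, the work surface at z = 0. Lengths are in m, angles in rad, forces in N, time in s.
With the tool pointing down it reaches from about 0.375 to 0.975 m from the base axis. Payload 3.8 kg.
Tool frame: the origin (TCP) lies between the finger pads; the fingertips stand 22 mm ahead of it and the grasp point (between the pads) lies 3 mm ahead of it; z points along the fingers, y is the direction in which the jaws open and shut (so a half turn about z gives the same grasp; the last joint's range is limited). The gripper opens to 85 mm and grips with 20 to 120 N. Pads are 22 mm wide; open, the fingers measure 114 mm over their backs; the gripper's body (76 mm by 85 mm) begins 54 mm behind the grasp point. The pads swing forward as they close: fully open they stand 13 mm farther back than shut.
Start: joints at [-1.259, 0.264, 1.604, -0, 1.274, -0.037], TCP at [0.231, -0.634, 0.253] pointing down, gripper open.
Joint ranges: [-2.63, 2.63], [-0.94, 2.18], [0.31, 2.57], [-1.31, 4.45], [0, 2.66], [-2.55, 2.55]. Speed limits (rad/s): [2.57, 2.57, 3.14, 3.14, 3.14, 3.14].

INTERFACE

Orientations are given as a rotation vector (axis times angle).
In Python, from workcell import * gives the robot as it stands.
- The arm moves only by the tool step_arm, never from a script. Its argument "motion" is a list that holds one entry, the list of rows, each a list of 7 numbers: the finger opening in m, from 0 to 0.0854, then the shift along the world's x, y, z in m, then the turn, a rotation vector about the world's x, y, z in degrees. A call has exactly 8 rows; each row is the pose to reach, as a shift and turn from the pose measured when the call began; what a row does not reach only later rows make up. A row lasts 1/8 s, in which the tool goes at most 62.5 mm and 10.7 degrees, less where a joint would pass 70% of its speed; a pose out of reach is approached as far as the arm can. A call with a gripper value outside its range is refused whole. The fingers move at their own pace and stop on an object; "newtons" is the grip in N (left out, the last holds). Time passes only in rows, so rows that repeat a pose let the fingers close, or fill a call up. It gives the time, the measured TCP pose, the force and the opening at its end, in the units of the state.
- read_state(): the state, without advancing time (a new reading comes with each control period).
- read_camera(name): name is "scene" or "top"; returns (picture, depth): 480x640x3 uint8, blue, green, red; 480x640 float32, m along the optical axis (not along the pixel's ray), 0 where there is no reading.
- get_calibration(name): a dict with "K" (3x3 intrinsics, pixels), "dist_coeffs" ([k1, k2, p1, p2, k3] as OpenCV has them; the pictures are not rectified), "world_from_camera" (4x4, takes a point from camera to world coordinates). Camera axes: x right, y down, z forward; pixel columns grow to the right and rows downward; lengths in m; the calibration is good to about 2 mm. A picture is of the moment at which its call begins. get_calibration takes no time and is no camera call.
- finish_job(): hands the job in, once; it reports no verdict.
Trained networks look in the newest picture that a camera, given by its name, has taken for a name from the list of things; names that differ only in an ending like _2 or _b are one class to them, and where a whole thing is asked for, a point or a joint stands for the part that bears it (a point fixed in the world has none). Each returns a list of dicts, best first, with "score" (0 to 1); they miss things now and then, are a little off and sometimes report something else, mostly with a low value. They report only what shows in the picture. A call takes as long as a camera call. They do not tell look-alikes from the thing itself.
- spot_in(camera, thing): "xyz" ([x, y, z] in m, in the coordinates of the camera as it stood for that picture, good to about 4 mm: the middle of the surface that is visible of it).
- regions_of(camera, thing): "region" (480x640 bool, what is visible of it).
The state is a dict: "time": time; "q": joint angles; "joint_vel": joint speeds; "joint_torque": joint torques, N m; "tool_pos": TCP position; "tcp_rot": TCP orientation; "wrist_force": force on the tool from outside, world axes, zero at the start; "torque": the same for the moment, N m; "width": opening from 0.0 (shut) to 1.0 (fully open).
Only numpy, scipy, OpenCV 4.12 (cv2) and the standard library are available. Lean on these libraries where they do the work, as an engineer would, in place of code of your own. Each camera call takes 0.05 s, during which the arm holds its last target. There are 200 camera calls.

## Working session

There is one attempt and no reset: what is moved stays moved. The work goes in short steps, Python scripts to look and compute and a tool call to move; the robot and the scene stay as the last step left them, time stands still between calls to the robot, and variables do not carry over. Pictures are saved under pics/ and viewed, on a budget of 10 in all, crops included, one or two more only if the job needs it, and the job is handed in when it is done.

Besides the shell and the picture viewer there is one more tool, called after "Emit:" as name(argument=value, ...) on one line, values as JSON. step_arm: Moves the arm, as the interface text tells. Its arguments: {"type":"object","properties":{"motion":{"type":"array"},"newtons":{"type":"number"}},"required":["motion"]}

```bash
mkdir -p pics
cat > h.py <<'E'
from workcell import *
import numpy as np, cv2
from scipy.spatial.transform import Rotation as R
def w(cam,p):
    T=np.array(get_calibration(cam)["world_from_camera"]); return (T[:3,:3]@np.array(p).T).T+T[:3,3]
def cloud(cam,depth,mask):
    c=get_calibration(cam); v,u=np.nonzero(mask&(depth>0))
    n=cv2.undistortPoints(np.stack([u,v],1).astype(float)[:,None],np.array(c["K"]),np.array(c["dist_coeffs"]))[:,0]
    d=depth[v,u][:,None]
    return w(cam,np.hstack([n*d,d])),u,v
def pix(cam,P):
    c=get_calibration(cam);T=np.linalg.inv(np.array(c["world_from_camera"]))
    return cv2.projectPoints(np.array(P,float).reshape(-1,1,3),cv2.Rodrigues(T[:3,:3])[0],T[:3,3],np.array(c["K"]),np.array(c["dist_coeffs"]))[0][:,0]
E
python3 - <<'E'
from h import *
np.set_printoptions(precision=4,suppress=True)
for c in ["scene","top"]:
    im,d=read_camera(c); cv2.imwrite(f"pics/{c}0.png",im)
    np.save(f"{c}0.npy",d)
    print(c,np.array(get_calibration(c)["world_from_camera"]),np.array(get_calibration(c)["K"])[0])
    for t in ["box","lid_edge","hook","hook_crook","hook_nose","leg_left","s_hook","mug","mallet"]:
        print(t,[(round(s["score"],2),w(c,s["xyz"])) for s in spot_in(c,t)[:3]])
print(read_state())
E
```

```text
scene [[-0.7768  0.5348 -0.3327  1.0338]
 [ 0.6298  0.6604 -0.409   0.6037]
 [ 0.001  -0.5272 -0.8498  1.3201]
 [ 0.      0.      0.      1.    ]] [606.9899   0.     313.7887]
box [(0.73, array([0.6035, 0.1368, 0.1086])), (0.26, array([ 0.7669, -0.2321,  0.0743]))]
lid_edge [(0.7, array([0.6069, 0.1211, 0.1243]))]
hook [(0.75, array([ 0.3518, -0.2306,  0.0107])), (0.71, array([ 0.4164, -0.4188,  0.0095])), (0.68, array([ 0.5774, -0.47  ,  0.0098]))]
hook_crook [(0.71, array([ 0.4154, -0.4205,  0.0058])), (0.69, array([ 0.3517, -0.2301,  0.0086])), (0.65, array([ 0.5542, -0.3384,  0.0078]))]
hook_nose [(0.92, array([ 0.349 , -0.2311,  0.008 ])), (0.82, array([ 0.5778, -0.4672,  0.009 ])), (0.77, array([ 0.5516, -0.3376,  0.011 ]))]
leg_left [(0.6, array([0.6029, 0.1341, 0.1134]))]
s_hook [(0.64, array([ 0.5247, -0.2137,  0.009 ]))]
mug [(0.6, array([0.6041, 0.1333, 0.1108])), (0.59, array([ 0.7701, -0.2297,  0.0743]))]
mallet [(0.69, array([0.6385, 0.4229, 0.036 ]))]
top [[ 0.0052 -0.9933  0.1156  0.4058]
 [-0.9999 -0.0068 -0.0142  0.0163]
 [ 0.0149 -0.1155 -0.9932  1.3952]
 [ 0.     
[... 538 characters left out ...]
array([ 0.5412, -0.3429,  0.0095]))]
leg_left [(0.69, array([0.5676, 0.1122, 0.0904]))]
s_hook [(0.67, array([ 0.5179, -0.2149,  0.0114]))]
mug [(0.7, array([ 0.7598, -0.2553,  0.0732]))]
mallet [(0.56, array([0.6283, 0.4164, 0.0331]))]
{'time': 1.0, 'q': array([-1.2589,  0.2639,  1.604 , -0.    ,  1.2737, -0.0369]), 'joint_vel': array([-0.0015,  0.    ,  0.0016, -0.0003,  0.0011,  0.0012]), 'joint_torque': array([ -0.0014, -51.5086, -36.7738,  -0.0003,   0.0008,  -0.    ]), 'tool_pos': array([ 0.2307, -0.6344,  0.2533]), 'tcp_rot': array([ 3.0939,  0.5451, -0.    ]), 'wrist_force': array([-0.7066,  1.1204,  0.0852]), 'torque': array([-0.0099,  0.0772, -0.0326]), 'width': 0.9942281077880732}
```

View pics/scene0.png

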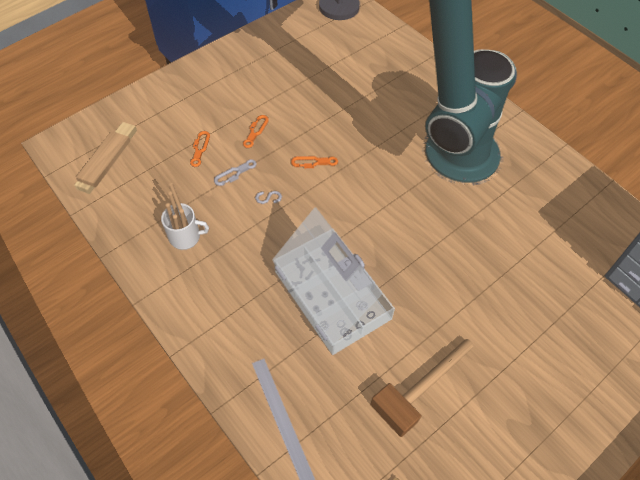

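View pics/top0.png

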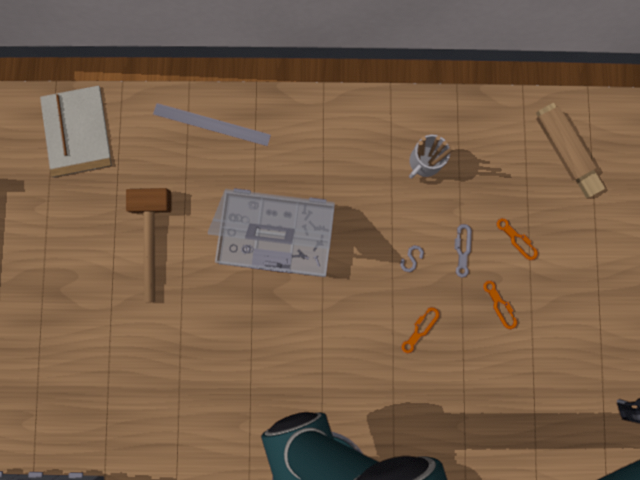

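Scene: silver hook at top px (463,250), with the eye below and the crook above. The box is at (275,232) with its lid part open, and three orange look-alikes surround the hook. I'll zoom in on the hook and the box.

Run:
```python
from h import *
t=cv2.imread("pics/top0.png");s=cv2.imread("pics/scene0.png")
z=lambda im,x,y,ww,hh,W,H:cv2.resize(im[y:y+hh,x:x+ww],(W,H),interpolation=cv2.INTER_CUBIC)
a=z(t,205,180,140,105,400,300);b=z(t,440,215,48,72,200,300);c=z(s,265,195,140,165,400,300*0+300);d=z(s,205,150,60,45,400,300)
o=np.zeros((600,800,3),np.uint8);o[:300,:400]=a;o[:300,400:600]=b;o[300:,:400]=z(s,265,200,140,105,400,300);o[300:,400:]=d
cv2.imwrite("pics/c1.png",o)
np.set_printoptions(precision=4,suppress=True)
for cam in["top","scene"]:
    D=np.load(cam+"0.npy")
    for r in regions_of(cam,"hook")[:4]:
        P,u,v=cloud(cam,D,r["region"]); P=P[P[:,2]>0.003]
        m=np.median(P,0); q=P[:,:2]-P[:,:2].mean(0); e=np.linalg.svd(q,full_matrices=False)[2][0]; 
        if e[0]<0:e=-e
        n=np.array([-e[1],e[0]]);pr=P[:,:2]@e;ps=P[:,:2]@n
        cen=e*(pr.min()+pr.max())/2+n*(ps.min()+ps.max())/2
        print(cam,round(r["score"],2),u.mean(),v.mean(),"cen",cen,"ang",np.degrees(np.arctan2(e[1],e[0])),np.ptp(pr),np.ptp(ps),len(P))
```

```text
top 0.86 462.56342182890853 255.24188790560473 cen [ 0.5428 -0.3406] ang -5.7407956212325955 0.12343602498719619 0.0362115409855297 318
top 0.84 499.1740088105727 303.488986784141 cen [ 0.4149 -0.4301] ang 29.68022673204572 0.13064081901251512 0.03864469233713419 436
top 0.71 515.482905982906 238.1602564102564 cen [ 0.5739 -0.4777] ang 42.0183066827805 0.130939403487318 0.03872881201128442 407
top 0.65 421.089519650655 328.68122270742356 cen [ 0.3537 -0.234 ] ang -38.579725020664235 0.12624342868070454 0.03990064769804878 407
scene 0.72 313.4878048780488 160.59891598915988 cen [ 0.3526 -0.2333] ang -38.07878014989477 0.12828006126277675 0.04099354098010685 306
scene 0.7 253.99444444444444 132.32222222222222 cen [ 0.4119 -0.4295] ang 30.865504903107883 0.13273185863436637 0.03586937767851783 171
scene 0.62 233.6122448979592 172.68367346938774 cen [ 0.5464 -0.3404] ang -4.920792611438495 0.12821274835330998 0.042269890784444764 298
scene 0.51 199.29447852760737 148.69018404907976 cen [ 0.5766 -0.4754] ang 43.91865223978899 0.13444221802680706 0.04083980899149475 279
```

View pics/c1.png

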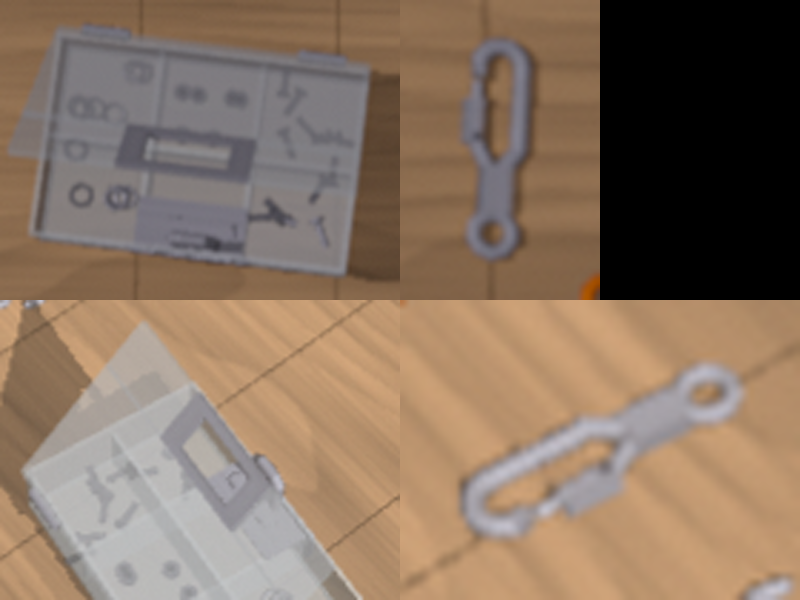

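Hook crop: crook points to world +x, gate on the world +y side, right way up. The lid is about half open, with the slot plate at top px (270,233). I'll fit the box pose and the lid angle from picked corners.

Run:
```python
from h import *
from scipy.optimize import least_squares
np.set_printoptions(precision=4,suppress=True)
def lidp(r,y,o,th): return [85-r*np.cos(th)+o*np.sin(th),y,60+r*np.sin(th)+o*np.cos(th)]
def pts(p):
    th=p[3]; B=lambda l:np.array(l,float)
    top=B([[85,130,60],[85,-130,60],[-85,-130,60],[-85,130,60],lidp(175,130,3,th),lidp(167,32,3,th),lidp(167,-32,3,th),lidp(133,-32,3,th),lidp(133,32,3,th)])
    sc=B([[85,-130,60],[-85,130,60],lidp(175,-130,3,th)])
    def W(q):
        c,s=np.cos(p[2]),np.sin(p[2]);q=q/1000
        return np.stack([p[0]+c*q[:,0]-s*q[:,1],p[1]+s*q[:,0]+c*q[:,1],q[:,2]],1)
    return W(top),W(sc)
C=lambda x,y:(205+.35*x,180+.35*y)
ot=np.array([C(60,30),C(370,65),C(345,272),C(30,235),C(8,153),C(145,160),C(230,170),C(232,148),C(148,138)])
os_=np.array([(273.8,259.5),(393,309),(315.8,207.7)])
f=lambda p:(lambda a,b:np.r_[(pix("top",a)-ot).ravel(),(pix("scene",b)-os_).ravel()])(*pts(p))
for th0 in (0.6,1.2):
    r=least_squares(f,[.57,.11,-.12,th0],loss="soft_l1"); print(r.x,np.degrees(r.x[2:]),r.cost); print(f(r.x).reshape(-1,2).T)
```

```text
[ 0.5791  0.1123 -0.1164  0.7931] [-6.6703 45.4407] 5.795353846580614
[[-0.5777  0.0972  0.1401 -0.3922  0.2345 -1.2616 -1.1883  0.1356  0.3519
  -1.1906  0.8417 -0.6351]
 [-0.3953  0.7475 -0.2169 -0.9455 -0.0087  0.9026  1.0755 -0.7605 -0.8511
  -0.3181 -1.3791 -0.9579]]
[ 0.5791  0.1123 -0.1164  0.7931] [-6.6703 45.4407] 5.795353846583602
[[-0.5777  0.0972  0.1401 -0.3922  0.2345 -1.2616 -1.1882  0.1356  0.3519
  -1.1906  0.8417 -0.6351]
 [-0.3953  0.7475 -0.2169 -0.9455 -0.0087  0.9026  1.0755 -0.7605 -0.8511
  -0.3181 -1.3791 -0.9579]]
```

Emit:
step_arm(motion=[[[0,0.027,0.057,0,0,0,-3],[0,0.054,0.114,0,0,0,-6],[0,0.081,0.171,0,0,0,-9],[0,0.108,0.228,0,0,0,-12],[0,0.135,0.285,0,0,0,-15],[0,0.162,0.342,0,0,0,-18],[0,0.189,0.399,0,0,0,-21],[0,0.216,0.456,0,0,0,-25]]], newtons=40)

```text
time: 2.1
tool_pos: [0.4454, -0.1807, 0.2538]
tcp_rot: [3.138, -0.141, 0.002]
wrist_force: [0.8, -0.6, -0.8]
width: -0.002
```

Emit:
step_arm(motion=[[[0,0.025,0.054,0,0,0,0],[0,0.051,0.108,0,0,0,0],[0,0.076,0.162,0,0,0,0],[0,0.1016,0.216,0,0,0,0],[0,0.1016,0.216,-0.02,0,0,0],[0,0.1016,0.216,-0.035,0,0,0],[0,0.1016,0.216,-0.045,0,0,0],[0,0.1016,0.216,-0.05,0,0,0]]])

```text
time: 3.1
tool_pos: [0.5466, 0.0339, 0.2031]
tcp_rot: [3.137, -0.144, 0.002]
wrist_force: [0.0, -0.1, 2.4]
width: -0.001
```

Emit:
step_arm(motion=[[[0,-0.01,0.001,-0.014,0,0,0],[0,-0.021,0.002,-0.026,0,0,0],[0,-0.029,0.003,-0.039,0,0,0],[0,-0.037,0.004,-0.052,0,0,0],[0,-0.042,0.005,-0.066,0,0,0],[0,-0.047,0.0055,-0.081,0,0,0],[0,-0.049,0.006,-0.095,0,0,0],[0,-0.051,0.006,-0.105,0,0,0]]])

```text
time: 4.1
tool_pos: [0.4954, 0.0401, 0.097]
tcp_rot: [3.138, -0.145, 0.001]
wrist_force: [1.1, 0.3, 0.5]
width: 0.004
```

Emit:
step_arm(motion=[[[0,0,0,-0.002,0,0,0],[0,0,0,-0.004,0,0,0],[0,0,0,-0.006,0,0,0],[0,0,0,-0.008,0,0,0],[0,0,0,-0.009,0,0,0],[0,0,0,-0.01,0,0,0],[0,0,0,-0.011,0,0,0],[0,0,0,-0.011,0,0,0]]])

```text
time: 5.1
tool_pos: [0.4956, 0.0402, 0.0879]
tcp_rot: [3.138, -0.145, 0.001]
wrist_force: [-6.5, -0.2, 15.1]
width: 0.0
```

Emit:
step_arm(motion=[[[0,0,0,0.03,0,0,0],[0,0.003,-0.04,0.06,0,0,0],[0.03,0.007,-0.1,0.06,0,0,0],[0.04,0.011,-0.16,0.06,0,0,0],[0.045,0.015,-0.22,0.06,0,0,0],[0.045,0.019,-0.28,0.06,0,0,0],[0.045,0.023,-0.34,0.06,0,0,0],[0.045,0.025,-0.379,0.06,0,0,0]]])

```text
time: 6.1
tool_pos: [0.5206, -0.3419, 0.1479]
tcp_rot: [3.137, -0.147, 0.002]
wrist_force: [-0.1, 0.7, 0.7]
width: 0.527
```

Run:
```python
from h import *
np.set_printoptions(precision=4,suppress=True)
o=np.zeros((600,800,3),np.uint8)
for i,c in enumerate(["top","scene"]):
    im,d=read_camera(c);cv2.imwrite(f"pics/{c}1.png",im);np.save(f"{c}1.npy",d)
    b=np.array([.579,.112]);e=np.array([.9932,-.1162]);n=np.array([.1162,.9932])
    s=b-e*.065; u,v=pix(c,[[*s,.08]])[0].astype(int);print(c,u,v)
    o[:,400*i:400*i+400]=cv2.resize(im[v-33:v+33,u-22:u+22],(400,600),interpolation=cv2.INTER_CUBIC)
    for t in["leg_left","leg_right","slot"]:
        print(t,[(round(s["score"],2),w(c,s["xyz"])) for s in spot_in(c,t)[:2]])
    # points above lid
    m=np.zeros(d.shape,bool);m[v-40:v+40,u-40:u+40]=1
    P,uu,vv=cloud(c,d,m);k=P[:,2]>.078;P=P[k];q=P[:,:2]-b;q=np.stack([q@e,q@n],1)
    print("n",len(P),"box x",q[:,0].min(),np.median(q[:,0]),q[:,0].max(),"y",q[:,1].min(),np.median(q[:,1]),q[:,1].max(),"z",P[:,2].max())
cv2.imwrite("pics/c2.png",o)
print(read_state()["tool_pos"])
```

```text
top 271 258
leg_left [(0.68, array([0.5728, 0.1088, 0.0656])), (0.57, array([ 0.557 , -0.3395,  0.0047]))]
leg_right [(0.56, array([0.5735, 0.1186, 0.0681]))]
slot [(0.73, array([0.5804, 0.1139, 0.0661])), (0.16, array([ 0.7578, -0.2552,  0.0756]))]
n 73 box x -0.0819468902596602 -0.0771340587095561 -0.07199561785417131 y -0.024901686921876356 -0.007304082221057657 0.0138936746253406 z 0.10693771105628769
scene 355 265
leg_left [(0.56, array([0.5884, 0.1273, 0.0704])), (0.53, array([0.5849, 0.1224, 0.0631]))]
leg_right [(0.64, array([0.5907, 0.1305, 0.0668]))]
slot [(0.69, array([0.5894, 0.1315, 0.0666]))]
n 86 box x -0.07993696475059092 -0.07412862402630074 -0.06856893504680234 y -0.023764785503045255 2.411491297282708e-05 0.016988181997499487 z 0.10601195602480473
[ 0.5206 -0.3374  0.1477]
```

View pics/c2.png

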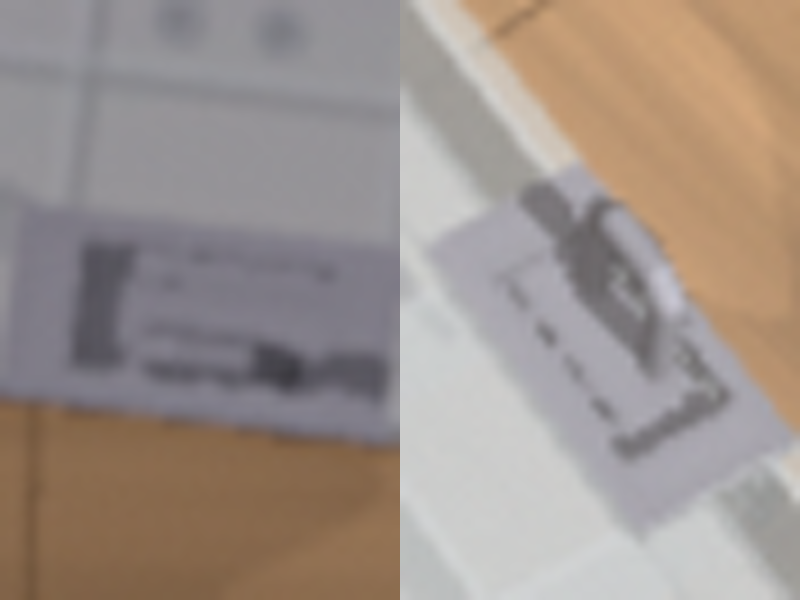

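Picture: the lid is flush. The staple arch stands through the slot toward its front, with depth giving a leg centre line at about box (-76,-4) mm. The legs sit roughly 10 mm forward of nominal. Only the left leg entered from the left, with the hook pointing to the box front, keeps the hook on the lid. Next I'll check the wrist range for the half turn.

Run:
```python
from h import *
s=read_state();print(s["q"],R.from_rotvec(s["tcp_rot"]).as_matrix().round(3))
```

```text
[-6.15262570e-01  2.46260070e-01  1.82908459e+00  9.82904752e-05
  1.06608846e+00  1.04614622e+00] [[ 0.996 -0.091  0.   ]
 [-0.091 -0.996 -0.   ]
 [ 0.     0.    -1.   ]]
```

Emit:
step_arm(motion=[[[0.045,0,-0.0015,-0.05,0,0,0],[0.045,0,-0.0015,-0.09,0,0,0],[0.045,0,-0.0015,-0.11,0,0,0],[0.045,0,-0.0015,-0.12,0,0,0],[0.01,0,-0.0015,-0.1215,0,0,0],[0.01,0,-0.0015,-0.1215,0,0,0],[0.01,0,-0.0015,-0.1215,0,0,0],[0.01,0,-0.0015,-0.1215,0,0,0]]], newtons=60)

```text
time: 7.5
tool_pos: [0.5215, -0.3395, 0.0275]
tcp_rot: [3.137, -0.143, 0.004]
wrist_force: [-0.2, 0.1, 3.3]
width: 0.18
```

Emit:
step_arm(motion=[[[0.01,0,0,0,0,0,0],[0.01,0,0,0.02,0,0,0],[0.01,0,0,0.05,0,0,0],[0.01,0,0,0.09,0,0,0],[0.01,0,0,0.13,0,0,0],[0.01,0,0,0.15,0,0,0],[0.01,0,0,0.15,0,0,0],[0.01,0,0,0.15,0,0,0]]])

```text
time: 8.5
tool_pos: [0.5204, -0.3388, 0.1757]
tcp_rot: [-3.138, 0.143, 0.001]
wrist_force: [-0.0, -1.2, -2.1]
width: 0.18
```

Emit:
step_arm(motion=[[[0.01,0.004,0.02,0,0,0,10],[0.01,0.01,0.05,0,0,0,20],[0.01,0.016,0.08,0,0,0,30],[0.01,0.022,0.11,0,0,0,40],[0.01,0.028,0.14,0,0,0,50],[0.01,0.034,0.17,0,0,0,60],[0.01,0.04,0.2,0,0,0,70],[0.01,0.046,0.23,0,0,0,80]]])

```text
time: 9.5
tool_pos: [0.565, -0.1074, 0.1729]
tcp_rot: [-2.487, -1.913, 0.005]
wrist_force: [0.5, -0.1, -2.0]
width: 0.185
```

Emit:
step_arm(motion=[[[0.01,0.006,0.03,0,0,0,10],[0.01,0.012,0.06,0,0,0,20],[0.01,0.018,0.09,0,0,0,30],[0.01,0.024,0.12,0,0,0,40],[0.01,0.03,0.15,0,0,0,50],[0.01,0.036,0.18,0,0,0,60],[0.01,0.042,0.21,0,0,0,70],[0.01,0.047,0.225,0,0,0,80]]])

```text
time: 10.5
tool_pos: [0.6105, 0.1189, 0.17]
tcp_rot: [-0.665, -3.065, 0.01]
wrist_force: [-0.3, -0.8, -1.4]
width: 0.179
```

Run:
```python
from h import *
s=read_state();M=R.from_rotvec(s["tcp_rot"]).as_matrix();print(s["tool_pos"],np.degrees(np.arctan2(M[1,0],M[0,0])),s["q"],s["width"],M[2])
```

```text
[0.61053164 0.11891987 0.17000725] 155.5318790754962 [ 0.15450506  0.23243901  1.80174748 -0.00462496  1.11430188 -0.98720159] 0.17891080905505155 [ 0.00347815 -0.00725447 -0.99996764]
```

Emit:
step_arm(motion=[[[0.01,0.004,-0.001,0,0,0,9],[0.01,0.004,-0.001,0,0,0,17.8],[0.01,0.004,-0.001,-0.02,0,0,17.8],[0.01,0.004,-0.001,-0.04,0,0,17.8],[0.01,0.004,-0.001,-0.055,0,0,17.8],[0.01,0.004,-0.001,-0.066,0,0,17.8],[0.01,0.004,-0.001,-0.071,0,0,17.8],[0.01,0.004,-0.001,-0.073,0,0,17.8]]])

```text
time: 11.5
tool_pos: [0.6147, 0.1179, 0.097]
tcp_rot: [-0.183, -3.133, 0.011]
wrist_force: [0.1, -0.3, -0.7]
width: 0.182
```

Run:
```python
from h import *
s=read_state();M=R.from_rotvec(s["tcp_rot"]).as_matrix();print(s["tool_pos"],np.degrees(np.arctan2(M[1,0],M[0,0])),M[2])
o=np.zeros((600,800,3),np.uint8)
for i,c in enumerate(["top","scene"]):
    im,d=read_camera(c);cv2.imwrite(f"pics/{c}2.png",im);np.save(f"{c}2.npy",d)
    u,v=pix(c,[[.53,.12,.07]])[0].astype(int);print(u,v)
    o[:,400*i:400*i+400]=cv2.resize(im[v-48:v+48,u-32:u+32],(400,600),interpolation=cv2.INTER_CUBIC)
cv2.imwrite("pics/c3.png",o)
```

```text
[0.61474872 0.11792991 0.09698617] 173.31729893976416 [ 0.00319402 -0.0072197  -0.99996884]
271 252
350 271
```

View pics/c3.png

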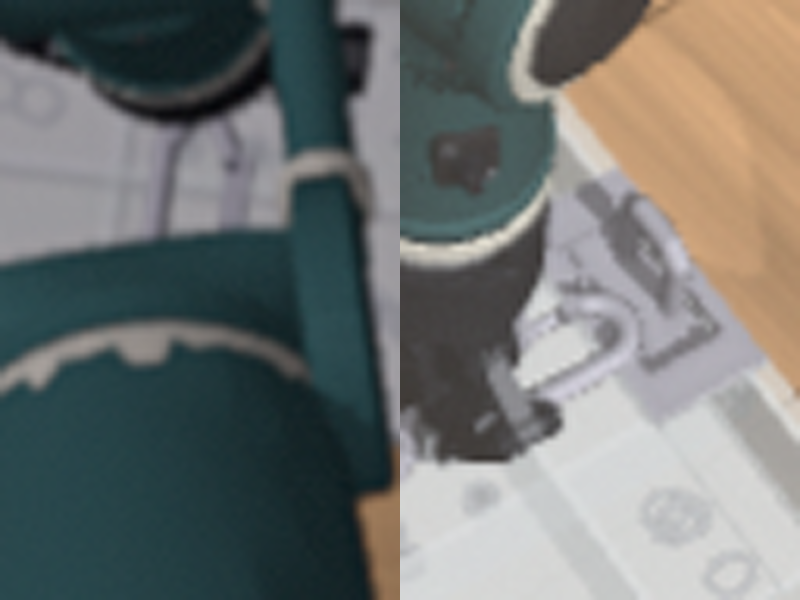

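The hook is held level, its crook at scene crop (620,330), in line with the left leg at (680,300). Now I'll touch the leg with the crook's outer tip to get its x.

Emit:
step_arm(motion=[[[0.01,-0.004,0.0005,-0.002,0,0,0],[0.01,-0.007,0.001,-0.0025,0,0,0],[0.01,-0.008,0.001,-0.0025,0,0,0],[0.01,-0.009,0.001,-0.0025,0,0,0],[0.01,-0.01,0.0012,-0.0025,0,0,0],[0.01,-0.011,0.0013,-0.0025,0,0,0],[0.01,-0.012,0.0014,-0.0025,0,0,0],[0.01,-0.012,0.0014,-0.0025,0,0,0]]])

```text
time: 12.6
tool_pos: [0.6028, 0.1194, 0.0949]
tcp_rot: [-0.183, -3.133, 0.011]
wrist_force: [-0.1, 1.3, -1.7]
width: 0.185
```

Emit:
step_arm(motion=[[[0.01,-0.001,0.0001,0,0,0,0],[0.01,-0.002,0.0002,0,0,0,0],[0.01,-0.002,0.0002,0,0,0,0],[0.01,-0.003,0.0003,0,0,0,0],[0.01,-0.003,0.0003,0,0,0,0],[0.01,-0.004,0.0005,0,0,0,0],[0.01,-0.004,0.0005,0,0,0,0],[0.01,-0.004,0.0005,0,0,0,0]]])

```text
time: 13.6
tool_pos: [0.6, 0.1199, 0.0955]
tcp_rot: [-0.183, -3.136, 0.011]
wrist_force: [4.5, -1.5, -1.8]
width: 0.183
```

Emit:
step_arm(motion=[[[0.01,0.005,-0.001,0.001,0,0,0],[0.01,0.0075,0.02,0.001,0,0,0],[0.01,0.0099,0.041,0.001,0,0,0],[0.01,0.0,0.0423,0.001,0,0,0],[0.01,-0.015,0.044,0.001,0,0,0],[0.01,-0.0304,0.0458,0.001,0,0,0],[0.01,-0.0304,0.0458,0,0,0,0],[0.01,-0.0304,0.0458,0,0,0,0]]])

```text
time: 14.6
tool_pos: [0.5696, 0.1654, 0.0957]
tcp_rot: [0.183, 3.136, -0.01]
wrist_force: [0.8, 0.4, -2.1]
width: 0.18
```

Run:
```python
from h import *
s=read_state();M=R.from_rotvec(s["tcp_rot"]).as_matrix();print(s["tool_pos"],s["wrist_force"],np.degrees(np.arctan2(M[1,0],M[0,0])))
e=np.array([.9932,-.1162]);n=-np.array([-.1162,-.9932]);c=np.array([.600,.1199]);q=s["tool_pos"][:2]-c
print("hook x of leg",95+1000*q@e,"y ~",1000*q@n)
```

```text
[0.5696081  0.165425   0.09571605] [ 0.80851564  0.40075035 -2.11376023] 173.31795620447244
hook x of leg 59.52476193274753 y ~ 41.68388889063685
```

Emit:
step_arm(motion=[[[0.01,-0.0007,-0.006,0,0,0,0],[0.01,-0.0014,-0.012,0,0,0,0],[0.01,-0.0019,-0.016,0,0,0,0],[0.01,-0.002,-0.017,0,0,0,0],[0.01,-0.0021,-0.018,0,0,0,0],[0.01,-0.0022,-0.019,0,0,0,0],[0.01,-0.0023,-0.02,0,0,0,0],[0.01,-0.0023,-0.02,0,0,0,0]]])

```text
time: 15.6
tool_pos: [0.5672, 0.1454, 0.0957]
tcp_rot: [-0.183, -3.136, 0.01]
wrist_force: [-0.3, -0.9, -1.8]
width: 0.18
```

Emit:
step_arm(motion=[[[0.01,-0.0001,-0.001,0,0,0,0],[0.01,-0.0002,-0.002,0,0,0,0],[0.01,-0.0003,-0.003,0,0,0,0],[0.01,-0.0004,-0.0035,0,0,0,0],[0.01,-0.0005,-0.004,0,0,0,0],[0.01,-0.0005,-0.0045,0,0,0,0],[0.01,-0.0006,-0.005,0,0,0,0],[0.01,-0.0006,-0.005,0,0,0,0]]])

```text
time: 16.6
tool_pos: [0.5669, 0.1405, 0.0958]
tcp_rot: [0.183, 3.136, -0.01]
wrist_force: [0.7, 3.6, -2.3]
width: 0.178
```

Emit:
step_arm(motion=[[[0.01,-0.0001,-0.001,0,0,0,0],[0.01,-0.0002,-0.002,0,0,0,0],[0.01,-0.0003,-0.003,0,0,0,0],[0.01,-0.0005,-0.004,0,0,0,0],[0.01,-0.0006,-0.005,0,0,0,0],[0.01,-0.0007,-0.006,0,0,0,0],[0.01,-0.0007,-0.006,0,0,0,0],[0.01,-0.0007,-0.006,0,0,0,0]]])

```text
time: 17.6
tool_pos: [0.566, 0.1345, 0.0958]
tcp_rot: [0.183, 3.136, -0.01]
wrist_force: [-0.7, 4.6, -1.6]
width: 0.181
```

Emit:
step_arm(motion=[[[0.01,-0.0001,-0.001,0,0,0,0],[0.01,-0.0002,-0.002,0,0,0,0],[0.01,-0.0003,-0.003,0,0,0,0],[0.01,-0.0005,-0.004,0,0,0,0],[0.01,-0.0006,-0.005,0,0,0,0],[0.01,-0.0006,-0.005,0,0,0,0],[0.01,-0.0007,-0.006,0,0,0,0],[0.01,-0.0007,-0.006,0,0,0,0]]])

```text
time: 18.6
tool_pos: [0.5658, 0.1287, 0.0959]
tcp_rot: [0.183, 3.135, -0.009]
wrist_force: [1.2, 5.1, -2.0]
width: 0.182
```

Emit:
step_arm(motion=[[[0.01,-0.0001,-0.0005,0,0,0,0],[0.01,-0.0001,-0.001,0,0,0,0],[0.01,-0.0002,-0.0015,0,0,0,0],[0.01,-0.0002,-0.0015,0,0,0,0],[0.01,-0.0002,-0.002,0,0,0,0],[0.01,-0.0002,-0.002,0,0,0,0],[0.01,-0.0002,-0.002,0,0,0,0],[0.01,-0.0002,-0.002,0,0,0,0]]])

```text
time: 19.6
tool_pos: [0.5662, 0.127, 0.0962]
tcp_rot: [0.183, 3.134, -0.008]
wrist_force: [0.6, 5.0, -2.5]
width: 0.178
```

Emit:
step_arm(motion=[[[0.01,-0.0001,-0.0005,0,0,0,0],[0.01,-0.0001,-0.001,0,0,0,0],[0.01,-0.0002,-0.001,0,0,0,0],[0.01,-0.0002,-0.0015,0,0,0,0],[0.01,-0.0002,-0.0015,0,0,0,0],[0.01,-0.0002,-0.0015,0,0,0,0],[0.01,-0.0002,-0.0015,0,0,0,0],[0.01,-0.0002,-0.0015,0,0,0,0]]])

```text
time: 20.6
tool_pos: [0.5667, 0.1256, 0.0965]
tcp_rot: [0.183, 3.132, -0.008]
wrist_force: [1.4, 5.3, -2.4]
width: 0.179
```

Run:
```python
from h import *
s=read_state();M=R.from_rotvec(s["tcp_rot"]).as_matrix();print(s["tool_pos"],s["wrist_force"],np.degrees(np.arctan2(M[1,0],M[0,0])),M[2],s["torque"])
e=np.array([.9932,-.1162]);n=np.array([.1162,.9932]);q=s["tool_pos"][:2]-np.array([.600,.1199])
print("hook x of leg",95+1000*q@e,"y ~",1000*q@n)
im,d=read_camera("scene");cv2.imwrite("pics/scene3.png",im)
u,v=pix("scene",[[.52,.125,.07]])[0].astype(int)
cv2.imwrite("pics/c4.png",cv2.resize(im[v-27:v+27,u-36:u+36],(800,600),interpolation=cv2.INTER_CUBIC))
```

```text
[0.56672208 0.12562634 0.09649833] [ 1.35822338  5.26696204 -2.40913945] 173.30027996232513 [-0.00433712 -0.00470961 -0.9999795 ] [ 0.84618616 -0.25419975 -0.28225974]
hook x of leg 61.28297082063747 y ~ 1.820504605061823
```

View pics/c4.png

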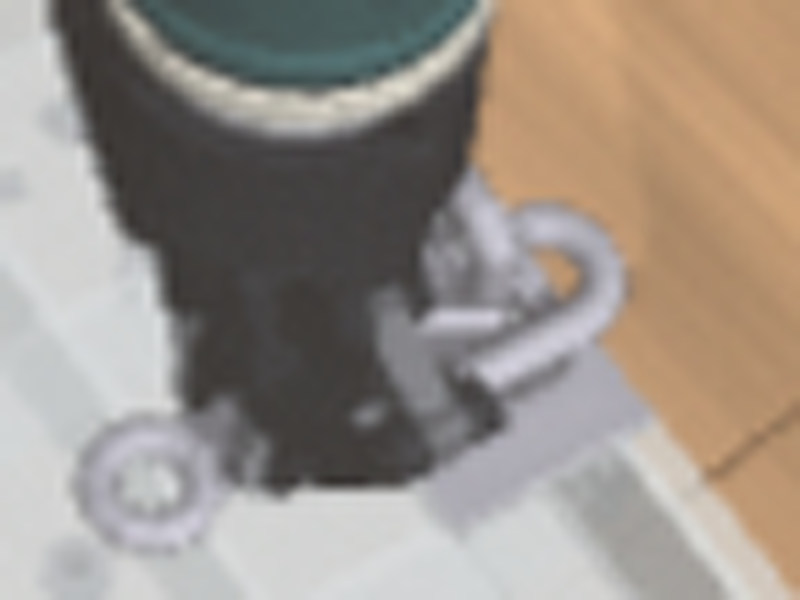

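The leg is inside, past the nose, with the gate bar at crop (460,320) swung in toward the spine. Now I'll draw it into the crook.

Emit:
step_arm(motion=[[[0.01,0.002,-0.0002,0,0,0,0],[0.01,0.004,-0.0005,0,0,0,0],[0.01,0.006,-0.0007,0,0,0,0],[0.01,0.008,-0.001,0,0,0,0],[0.01,0.01,-0.0012,0,0,0,0],[0.01,0.011,-0.0013,0,0,0,0],[0.01,0.012,-0.0014,0,0,0,0],[0.01,0.012,-0.0014,0,0,0,0]]])

```text
time: 21.65
tool_pos: [0.5787, 0.1242, 0.0965]
tcp_rot: [0.183, 3.132, -0.008]
wrist_force: [0.1, -0.3, -2.3]
width: 0.179
```

Emit:
step_arm(motion=[[[0.01,0.001,-0.0001,-0.0005,0,0,0],[0.01,0.001,-0.0001,-0.001,0,0,0],[0.01,0.001,-0.0001,-0.0015,0,0,0],[0.01,0.001,-0.0001,-0.002,0,0,0],[0.01,0.001,-0.0001,-0.0025,0,0,0],[0.01,0.001,-0.0001,-0.003,0,0,0],[0.01,0.001,-0.0001,-0.0035,0,0,0],[0.01,0.001,-0.0001,-0.0035,0,0,0]]])

```text
time: 22.65
tool_pos: [0.5797, 0.124, 0.0935]
tcp_rot: [0.183, 3.132, -0.008]
wrist_force: [-3.4, -1.9, 4.1]
width: 0.181
```

Emit:
step_arm(motion=[[[0.025,0,0,0,0,0,0],[0.035,0,0,0.001,0,0,0],[0.04,0,0,0.002,0,0,0],[0.04,0,0,0.005,0,0,0],[0.04,0,0,0.02,0,0,0],[0.04,0,0,0.05,0,0,0],[0.04,0,0,0.1,0,0,0],[0.04,0,0,0.15,0,0,0]]])

```text
time: 23.65
tool_pos: [0.5796, 0.124, 0.2458]
tcp_rot: [0.183, 3.132, -0.008]
wrist_force: [0.7, -0.6, -0.1]
width: 0.467
```

Emit:
step_arm(motion=[[[0.04,0,-0.05,0,0,0,0],[0.04,0,-0.1,0,0,0,0],[0.04,-0.01,-0.15,0,0,0,0],[0.04,-0.02,-0.2,0,0,0,0],[0.04,-0.03,-0.25,0,0,0,0],[0.04,-0.04,-0.3,0,0,0,0],[0.04,-0.05,-0.33,0,0,0,0],[0.04,-0.05,-0.33,0,0,0,0]]])

```text
time: 24.65
tool_pos: [0.5291, -0.2081, 0.2471]
tcp_rot: [0.189, 3.13, -0.009]
wrist_force: [0.4, 1.7, 0.8]
width: 0.47
```

Run:
```python
from h import *
np.set_printoptions(precision=4,suppress=True)
o=np.zeros((600,800,3),np.uint8);print(read_state()["tool_pos"])
for i,c in enumerate(["top","scene"]):
    im,d=read_camera(c);cv2.imwrite(f"pics/{c}4.png",im)
    u,v=pix(c,[[.54,.12,.07]])[0].astype(int)
    o[:,400*i:400*i+400]=cv2.resize(im[v-45:v+45,u-30:u+30],(400,600),interpolation=cv2.INTER_CUBIC)
    for r in regions_of(c,"hook"):
        P,_,_=cloud(c,d,r["region"])
        if P[:,1].mean()>0: print(c,"hook z pct",np.percentile(P[:,2],[5,50,95]),P.mean(0))
    for b in[(.579,.112)]:
        e=np.array([.9932,-.1162]);n=np.array([.1162,.9932])
        for x,y in[(-.086,-.1),(-.086,.1),(-.05,-.045),(0.0,.1)]:
            p=np.array(b)+e*x+n*y;uu,vv=pix(c,[[*p,.066]])[0].round().astype(int);m=np.zeros(d.shape,bool);m[vv-1:vv+2,uu-1:uu+2]=1
            print(c,"lid z",x,y,np.median(cloud(c,d,m)[0][:,2]))
    for t in["s_hook","mug","mallet"]: print(t,[w(c,s["xyz"]) for s in spot_in(c,t)[:1]])
cv2.imwrite("pics/c5.png",o)
```

```text
[ 0.5291 -0.2081  0.2471]
top hook z pct [0.0647 0.0742 0.0788] [0.5559 0.1274 0.0734]
top hook z pct [0.0612 0.0657 0.0701] [0.5782 0.113  0.0656]
top lid z -0.086 -0.1 0.06492548484620175
top lid z -0.086 0.1 0.06637903299117442
top lid z -0.05 -0.045 0.06674288654831884
top lid z 0.0 0.1 0.06511621669176004
s_hook []
mug [array([ 0.7585, -0.2567,  0.0776])]
mallet [array([0.6294, 0.4174, 0.0357])]
scene hook z pct [0.0631 0.0746 0.0794] [0.5573 0.128  0.0737]
scene lid z -0.086 -0.1 0.06439436263294573
scene lid z -0.086 0.1 0.06540031817035552
scene lid z -0.05 -0.045 0.0667916305034304
scene lid z 0.0 0.1 0.06688878066091197
s_hook [array([ 0.5246, -0.2157,  0.0062])]
mug [array([ 0.7694, -0.2323,  0.0744])]
mallet [array([0.6414, 0.4211, 0.035 ])]
```

View pics/c5.png

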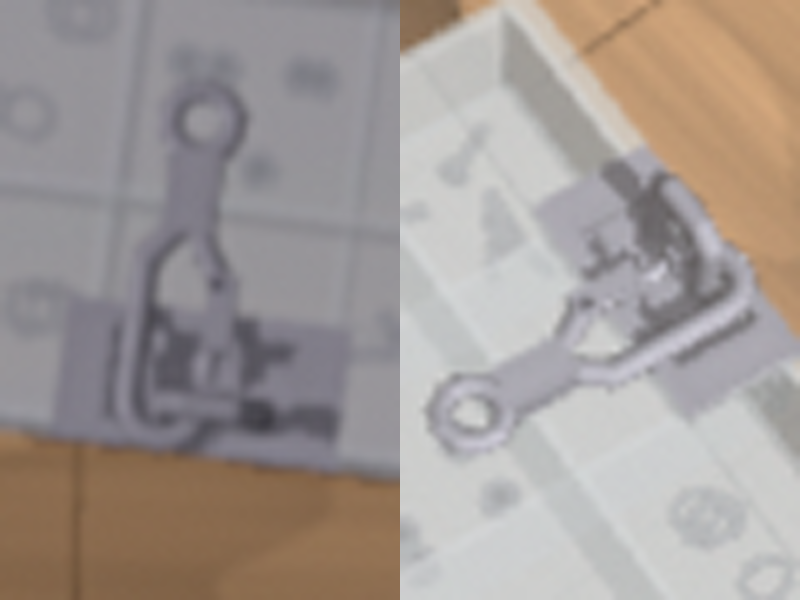

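The leg sits in the crook at top crop (160,400), and the gate at (215,310) is in line with the nose. The hook is flat on the lid, so I'll hand in the job.

```bash
python3 -c "
from workcell import *
print(finish_job())"
```

```text
the job is handed in; nothing more can be done
None
```

The job is done and handed in at about 25 s. The lid is shut, and the silver snap hook is clipped on the staple's left leg with its gate closed and lying flat on the lid.

I pushed the lid down along its arc, with a final press of about 15 N. I then gripped the hook by its shank and turned it half round. Touching the left leg with the crook located it. I pressed the gate against that leg at up to about 5 N, drew the leg into the crook, lowered the hook and let go.

**Final checks:**
- **Lid:** it reads 64 to 67 mm above the desk at four points; shut is 66 mm.
- **Hook:** its top face reads about 75 mm; lying flat it should be 76 mm.
- **Leg and gate:** the last picture shows the leg inside the crook. The gate looks in line with the nose, and the side force dropped to zero as the leg passed it. The gate angle was judged from these signs, not measured.
- **Other things:** the mug and mallet were seen in their original places by both cameras. The S-hook was found in place by the scene camera, but the top camera missed it with the arm above that area. The orange look-alikes were not re-measured, but the arm did not go near them.

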